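# Sweep brass blanks through the tray gate into the drop slot

### The arm

A 6-joint arm with a two-finger parallel gripper is mounted at the origin on the work surface. World frame = base frame: x ahead of the robot, y to its left, z up, the work surface at z = 0. Lengths are in mm, angles in rad, forces in N, time in s.
With the tool pointing down it reaches from about 325 to 775 mm from the base axis. Payload 9.3 kg.
Tool frame: the origin (TCP) lies midway between the tips of the shut fingers; the grasp point (between the pads) lies 19 mm behind it (robot.tcp_to_grasp is the distance from the TCP to the grasp point, in mm); z points along the fingers, y is the line along which they close (so a half turn about z gives the same grasp; the last joint's range is limited). The gripper opens to 85 mm and grips with 20 to 120 N. Pads are 22 mm wide; open, the fingers measure 114 mm over their backs; the gripper's body (76 mm by 85 mm) begins 54 mm behind the grasp point. The pads swing forward as they close: fully open they stand 13 mm farther back than shut.
Start: joints at [1.057, 0.259, 0.021, 1.334, 0, 1.418], TCP at [194.163, 514.584, 192.479] pointing down, gripper open.
Joint ranges: [-3.04, 3.04], [-0.91, 1.82], [-1.04, 1.36], [-1.92, 1.95], [-1.52, 1.45], [-3.14, 3.14]. Speed limits (rad/s): [2.22, 2.22, 2.79, 3.14, 3.14, 3.14].

### API

Orientations are given as a 3x3 rotation matrix whose columns are the frame's x, y, z axes.
In Python, from cell import telemetry, imaging, ticket, robot gives the robot as it stands.
- The arm moves only by the tool arm_command, never from a script. Its argument "steps" is a list that holds one entry, the list of rows, each a list of 7 numbers: the closure in counts, from 0 (fully open) to 255 (shut), then the shift along the tool's x, y, z scaled (see below), then the turn, a rotation vector about the tool's x, y, z scaled (see below). In form: [[[gripper, dx, dy, dz, wx, wy, wz], ...]]. A call has 1 to 12 rows; each row shifts and turns the commanded pose from where the row before left it, along the tool's axes as they then stand; what a row does not reach is not made up. The controller multiplies each number of a shift by 0.03 m and each number of a turn by 8 degrees. A row lasts 1/8 s, in which the tool goes at most 62.5 mm and 10.7 degrees, less where a joint would pass 70% of its speed; a pose out of reach is approached as far as the arm can. A call with a number of a shift or a turn outside -1 to 1 is refused whole. A call with a gripper value outside its range is refused whole. The fingers move at their own pace and stop on an object; the grip force is fixed at half the most. Time passes only in rows, so rows that do not move let the fingers close. It gives the time, the measured TCP pose, the force, the opening and the grip force at its end, in the units of the state.
- telemetry.get_obs(): the state, without advancing time (a new reading comes with each control period).
- imaging.capture(name): name is "scene" or "top"; returns a dict with "frame" (384x512x3 uint8, red, green, blue), "camera_matrix" (3x3 intrinsics, pixels), "k1" (the pictures are not rectified: a ray, as slopes to the right and down, at radius r is drawn at 1 + k1 r^2 times it, then the intrinsics apply), "pose" (4x4, takes a point from camera to world coordinates). Camera axes: x right, y down, z forward; pixel columns grow to the right and rows downward; lengths in mm; the calibration is good to about 2 mm. A picture is of the moment at which its call begins. There is no depth.
- ticket.hand_in(): hands the job in; it is judged then, once.
The state is a dict: "time_s": time; "qpos": joint angles; "joint_vel": joint speeds; "joint_efforts": joint torques, N m; "tcp_pos": TCP position; "orientation": TCP orientation; "force": force on the tool from outside, world axes, zero at the start; "ft_torque": the same for the moment, N m; "opening": opening from 0.0 (shut) to 1.0 (fully open); "finger_force": force on a finger pad.
Only numpy, scipy, OpenCV 4.12 (cv2) and the standard library are available. Lean on these libraries where they do the work, as an engineer would, in place of code of your own. Each camera call takes 0.05 s, during which the arm holds its last target. There are 200 camera calls.

### The job

Sweep the three loose round brass blanks on the goldsmith's sorting tray through the narrow gate in the steel fence, one at a time, so that each drops into the slot behind it before the next follows. Push them along the tray floor with the fingertips and never lift them, and leave the steel block, the brass weight, the jar and the hammer where they are.

Things in the scene. Friction and masses are not known exactly. Their poses are not given: they have to be found in the camera images.
- tray: Wooden tray fixed to the bench, 290 x 360 mm, turned up to 20 degrees. Origin: on the bench under it; x points level from the sorting floor through the gate to the slot, z up. The sorting floor is 50 mm above the bench, from x = -140 to 60, y = -170 to 170 mm in this frame, with a rim 8 mm high along its near edge and both sides. A steel fence (x = 53 to 59 mm, 18 mm high) crosses it, open only at the gate.
- gate (a point): Middle of the gate at floor height (tray x = 56, y = 0, z = 50 mm), axes as the tray's: an opening 48 mm wide in the fence between two round posts of 8 mm diameter, 18 mm high. One disc fits, two side by side do not.
- slot (a point): Middle of the drop slot's mouth at floor height (tray x = 90, y = 0, z = 50 mm), axes as the tray's: a rectangular pit, x = 60 to 120 and y = -38 to 38 mm in the tray's frame, 46 mm deep. Its near edge lies just behind the gate; a disc tips in once its centre is past this edge.
- disc_left: Loose plain brass disc, 36 mm diameter, 8 mm thick, about 70 g, lying flat on the tray's sorting floor at the left. Origin: centre of its underside (50 mm above the bench while on the tray), z up along its axis.
- disc_mid: Loose plain brass disc, 36 mm diameter, 8 mm thick, about 70 g, lying flat on the tray's sorting floor near the middle. Origin: centre of its underside (50 mm above the bench while on the tray), z up along its axis.
- disc_right: Loose plain brass disc, 36 mm diameter, 8 mm thick, about 70 g, lying flat on the tray's sorting floor at the right. Origin: centre of its underside (50 mm above the bench while on the tray), z up along its axis.
- doming_block: Bystander: steel cube of 36 mm with shallow dimples, loose, 0.36 kg, standing on the sorting floor near the fence at the left or right. Origin: centre of its underside.
- weight: Bystander: brass scale weight with a knob, 28 mm diameter, 42 mm tall, loose, standing on the sorting floor near the fence on the side opposite to the steel block. Origin: centre of its underside.
- jar: Bystander: closed glass jar, 56 mm diameter, 65 mm tall, loose, on the bench left of the tray. Origin: centre of its underside.
- hammer: Bystander: hammer 200 mm long lying on the bench right of the tray. Origin: underside, near the middle of its length.

How it is judged (in metres and radians):
On the way, in this order (a step that is already met when the one before it is completed fails the run):
1. one disc has dropped into the slot (((x of disc_left in the frame of tray between 0.06 and 0.12 m and y of disc_left in the frame of tray between -0.038 and 0.038 m and z of disc_left in the frame of tray below 0.036 m) or (x of disc_mid in the frame of tray between 0.06 and 0.12 m and y of disc_mid in the frame of tray between -0.038 and 0.038 m and z of disc_mid in the frame of tray below 0.036 m) or (x of disc_right in the frame of tray between 0.06 and 0.12 m and y of disc_right in the frame of tray between -0.038 and 0.038 m and z of disc_right in the frame of tray below 0.036 m))), for 0.1 s.
2. a second disc has dropped in after it ((((x of disc_left in the frame of tray between 0.06 and 0.12 m and y of disc_left in the frame of tray between -0.038 and 0.038 m and z of disc_left in the frame of tray below 0.036 m) and (x of disc_mid in the frame of tray between 0.06 and 0.12 m and y of disc_mid in the frame of tray between -0.038 and 0.038 m and z of disc_mid in the frame of tray below 0.036 m)) or ((x of disc_left in the frame of tray between 0.06 and 0.12 m and y of disc_left in the frame of tray between -0.038 and 0.038 m and z of disc_left in the frame of tray below 0.036 m) and (x of disc_right in the frame of tray between 0.06 and 0.12 m and y of disc_right in the frame of tray between -0.038 and 0.038 m and z of disc_right in the frame of tray below 0.036 m)) or ((x of disc_mid in the frame of tray between 0.06 and 0.12 m and y of disc_mid in the frame of tray between -0.038 and 0.038 m and z of disc_mid in the frame of tray below 0.036 m) and (x of disc_right in the frame of tray between 0.06 and 0.12 m and y of disc_right in the frame of tray between -0.038 and 0.038 m and z of disc_right in the frame of tray below 0.036 m)))), for 0.1 s.
3. the third disc has dropped in after that (x of disc_left in the frame of tray between 0.06 and 0.12 m and y of disc_left in the frame of tray between -0.038 and 0.038 m and z of each of disc_left, disc_mid, disc_right in the frame of tray below 0.036 m and x of disc_mid in the frame of tray between 0.06 and 0.12 m and y of disc_mid in the frame of tray between -0.038 and 0.038 m and x of disc_right in the frame of tray between 0.06 and 0.12 m and y of disc_right in the frame of tray between -0.038 and 0.038 m), for 0.1 s.
At the end, for the whole second after the job is handed in: All three discs rest inside the drop slot (within its walls, origin at least 14 mm below the sorting floor), dropped in one after another, and the bystanders are within 15 mm of where they began (all of step 3 and linear speed of each of disc_left, disc_mid, disc_right below 0.02 m/s and distance of each of doming_block, weight, jar, hammer from where it was at the start of the episode below 0.015 m); the robot touches nothing.
It fails at once if a disc is lifted more than 12 mm off the sorting floor (z of any of disc_left, disc_mid, disc_right in the frame of tray above 0.062 m).
It fails at once if a bystander is moved more than 15 mm or tipped over (distance of any of doming_block, weight, jar, hammer from where it was at the start of the episode above 0.015 m or angle between any of doming_block, weight, jar's own z axis and vertical above 0.4 rad).
It also fails if it takes over 64 s, if anything falls off the work surface, if the arm or the gripper's body presses on something with over 40 N, if the wrist force passes 120 N, or if a joint passes its speed limit or range.

## Working session

There is one attempt and no reset: what is moved stays moved. The work goes in short steps, Python scripts to look and compute and a tool call to move; the robot and the scene stay as the last step left them, time stands still between calls to the robot, and variables do not carry over. Pictures are saved under pics/ and viewed, at most 10 in all, crops included, and the job is handed in when it is done.

Besides the shell and the picture viewer there is one more tool, called after "Emit:" as name(argument=value, ...), one argument or row to a line, values as JSON. arm_command: Moves the arm, as the interface text tells. Its arguments: {"type":"object","properties":{"steps":{"type":"array"}},"required":["steps"]}

```bash
mkdir -p pics; ls; python3 - <<'E'
from cell import telemetry, imaging
import cv2,numpy as np
np.set_printoptions(precision=4,suppress=True)
for n in("top","scene"):
    c=imaging.capture(n);cv2.imwrite(f"pics/{n}0.png",c["frame"][:,:,::-1]);print(n,c["camera_matrix"],c["k1"],c["pose"])
o=telemetry.get_obs();print(o["tcp_pos"],o["orientation"],o["time_s"])
E
```

```text
pics
top [[419.4401   0.     250.4132]
 [  0.     419.4401 188.7239]
 [  0.       0.       1.    ]] -0.03572732277778393 [[  0.0279  -0.9811   0.1917 382.886 ]
 [ -0.9995  -0.0252   0.0168  21.3446]
 [ -0.0117  -0.1921  -0.9813 913.2847]
 [  0.       0.       0.       1.    ]]
scene [[346.7061   0.     258.5258]
 [  0.     346.7061 189.2603]
 [  0.       0.       1.    ]] -0.10792746029859804 [[   0.3781    0.4938   -0.7831 1194.4027]
 [   0.9257   -0.1889    0.3278 -244.741 ]
 [   0.0139   -0.8488   -0.5285  512.1481]
 [   0.        0.        0.        1.    ]]
[193.9978 514.3131 191.8942] [[-0.9356  0.353  -0.0006]
 [ 0.353   0.9356 -0.0011]
 [ 0.0002 -0.0013 -1.    ]] 0.1
```

View pics/top0.png

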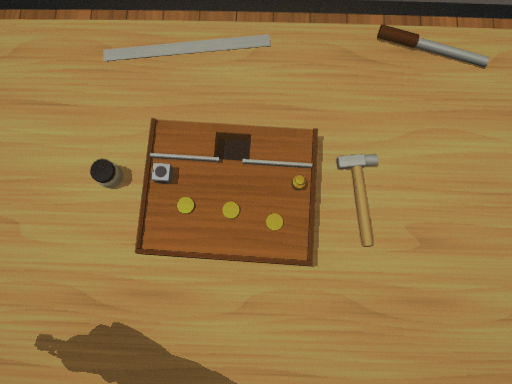

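View pics/scene0.png

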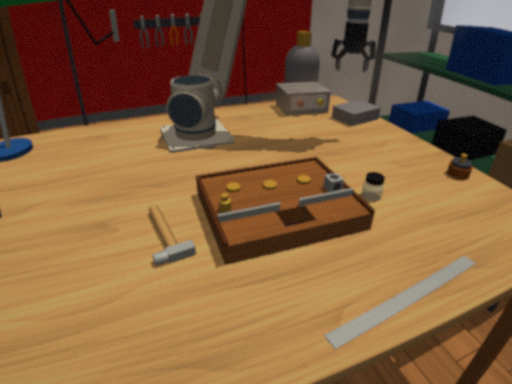

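The top view shows discs near px (186,205), (231,210) and (275,222), the gate between (219,158) and (243,161), the block at (161,173) and the weight at (299,183). I'll enlarge the picture for precision.

```bash
cat >h.py <<'E'
import numpy as np,cv2
from cell import imaging,telemetry
def world(c,px,z):
    K=c["camera_matrix"];d=np.array([c["k1"],0,0,0])
    p=cv2.undistortPoints(np.array(px,float).reshape(-1,1,2),K,d).reshape(-1,2)
    P=c["pose"];r=np.c_[p,np.ones(len(p))]@P[:3,:3].T;o=P[:3,3]
    return (o+r*((z-o[2])/r[:,2])[:,None])[:,:2]
def discs(c):
    h=cv2.cvtColor(c["frame"],cv2.COLOR_RGB2HSV)
    m=cv2.inRange(h,(24,150,100),(34,255,255));m[:115]=0;m[265:]=0;m[:,:140]=0;m[:,318:]=0
    n,l,s,ce=cv2.connectedComponentsWithStats(m)
    return [(s[i,4],ce[i]) for i in range(1,n) if s[i,4]>40]
E
python3 - <<'E'
from h import *
c=imaging.capture("top")
for a,p in discs(c): print(a,p,world(c,p,58))
f=c["frame"][110:270,130:325,::-1];cv2.imwrite("pics/z.png",cv2.resize(f,None,fx=3.7,fy=3.7,interpolation=cv2.INTER_CUBIC))
E
```

```text
220 [185.09545455 204.67272727] [[512.89772158 170.11086336]]
215 [230.51627907 209.52093023] [[505.28448     75.73661676]]
217 [274.11059908 221.52995392] [[482.83936244 -14.39168049]]
```

View pics/z.png

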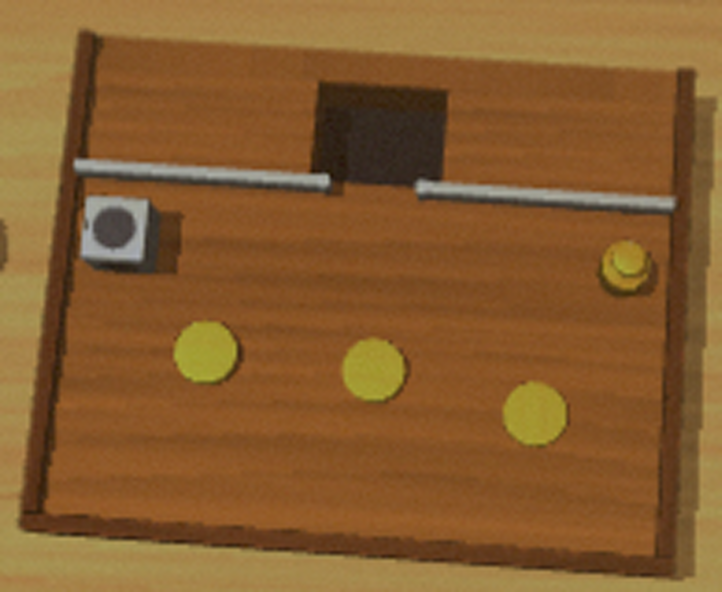

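The zoom shows the fence ends at (75,165) and (674,203), the posts at (325,181) and (423,187), and the far pit corners at (320,82) and (448,90). I'll fit the tray pose to these.

```bash
cat >>h.py <<'E'
T=None
def fit(c):
    q=[((75,165),68,(56,170)),((674,203),68,(56,-170)),((325,181),68,(56,28)),((423,187),68,(56,-28)),((320,82),50,(120,38)),((448,90),50,(120,-38))]
    W=np.array([world(c,[(130-.5+a[0]/3.7+.13,110-.5+a[1]/3.7+.13)],z)[0] for a,z,_ in q]);M=np.array([t for *_,t in q],float)
    Wc,Mc=W.mean(0),M.mean(0);U,S,V=np.linalg.svd((M-Mc).T@(W-Wc));R=V.T@U.T
    t=Wc-R@Mc;return R,t,(W-t)@R-M
E
python3 - <<'E'
from h import *
np.set_printoptions(precision=3,suppress=True)
c=imaging.capture("top");R,t,res=fit(c);print(np.degrees(np.arctan2(R[1,0],R[0,0])),R,t);print(res)
np.savez("tray.npz",R=R,t=t)
for a,p in discs(c): print((world(c,p,58)-t)@R)
for p,z in[((115,228),86),((628,260),92),((625,275),62)]:
    print((world(c,[(129.6+p[0]/3.7,109.6+p[1]/3.7)],z)-t)@R)
E
```

```text
-2.346688938167252 [[ 0.999  0.041]
 [-0.041  0.999]] [553.382  81.228]
[[ 0.039 -0.068]
 [ 0.085  0.826]
 [-0.102 -0.607]
 [ 0.032 -0.003]
 [ 0.001 -0.64 ]
 [-0.055  0.493]]
[[-44.073  87.131]]
[[-47.913  -7.487]]
[[-66.559 -98.418]]
[[ 17.045 138.683]]
[[  16.358 -142.665]]
[[  14.393 -144.159]]
```

The fit residual is under 1 mm. In tray coordinates the discs are at L(-44,87), M(-48,-7) and R(-67,-98). The plan is to straddle each disc from behind with a small finger gap. M goes straight through first. L and R then get pushed sideways onto the centre line and through the gate.

Emit:
arm_command(
  steps=[
    [[207, 0, 0, 0, 0, 0, -0.76], [207, 0, 0, 0, 0, 0, -0.76], [207, 0, 0, 0, 0, 0, -0.77], [207, -0.6, -0.9, 0, 0, 0, 0], [207, -0.6, -0.9, 0, 0, 0, 0], [207, -0.6, -0.9, 0, 0, 0, 0], [207, -0.6, -0.9, 0, 0, 0, 0], [207, -0.6, -0.9, 0, 0, 0, 0], [207, -0.6, -0.9, 0, 0, 0, 0], [207, -0.6, -0.9, 0, 0, 0, 0], [207, -0.6, -0.9, 0, 0, 0, 0], [207, -0.6, -0.9, 0, 0, 0, 0]],
  ],
)

```text
time_s: 1.7
tcp_pos: [346.4, 264.2, 192.5]
orientation: [[-0.999, 0.041, -0.0], [0.041, 0.999, 0.0], [0.0, 0.0, -1.0]]
force: [-0.4, 0.5, 1.6]
opening: 0.187
finger_force: 0.0
```

Emit:
arm_command(
  steps=[
    [[207, -0.6, -0.9, 0.3, 0, 0, 0], [207, -0.6, -0.9, 0.3, 0, 0, 0], [207, -0.6, -0.9, 0.5, 0, 0, 0], [207, -0.6, -0.9, 0.5, 0, 0, 0], [207, -0.6, -0.9, 0.5, 0, 0, 0], [207, -0.6, -0.9, 0.5, 0, 0, 0], [207, 0, 0, 0, 0, 0, 0]],
  ],
)

```text
time_s: 2.58
tcp_pos: [447.5, 97.3, 113.3]
orientation: [[-0.999, 0.044, -0.002], [0.044, 0.999, -0.0], [0.002, -0.0, -1.0]]
force: [0.7, 0.5, 0.1]
opening: 0.188
finger_force: 0.0
```

```bash
cat >>h.py <<'E'
z=np.load("tray.npz") if __import__("os").path.exists("tray.npz") else None
def st():
    R,t=z["R"],z["t"]
    np.set_printoptions(precision=2,suppress=True)
    o=telemetry.get_obs();p=np.array(o["tcp_pos"]);O=np.array(o["orientation"])
    print("t",o["time_s"],"tray",(p[:2]-t)@R,"z",p[2],"toolx ang",np.degrees(np.arctan2(*((O[:2,0]@R)[::-1]))),"tilt",O[:2,2],"open",o["opening"],"F",np.array(o["force"]),"q",np.array(o["qpos"]))
def look(name=None):
    c=imaging.capture("top")
    for a,p in discs(c): print(a,p,(world(c,p,58)-z["t"])@z["R"])
    if name:
        f=c["frame"][110:270,130:325,::-1];cv2.imwrite(f"pics/{name}.png",cv2.resize(f,None,fx=3,fy=3,interpolation=cv2.INTER_CUBIC))
E
python3 -c "
from h import *
st();look('a')
c=imaging.capture('scene');cv2.imwrite('pics/sa.png',cv2.resize(c['frame'][120:270,170:400,::-1],None,fx=3,fy=3,interpolation=2))"
```

```text
t 2.575 tray [-106.48   11.75] z 113.28292247613152 toolx ang 179.83881584934045 tilt [-0. -0.] open 0.1880943835289634 F [0.75 0.53 0.07] q [ 0.03  0.14 -0.33  1.09 -0.    0.07]
125 [233.54 209.57] [[-47.51 -13.67]]
```

View pics/sa.png

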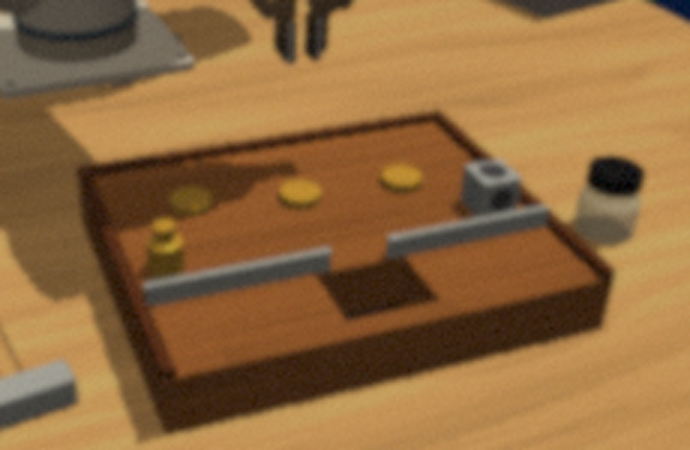

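The scene crop shows the fingers about 16 mm apart with thin tips, clear of the tray. Next I lower behind M and push it.

Emit:
arm_command(
  steps=[
    [[207, -0.38, -0.64, 0.3, 0, 0, 0], [207, 0, 0, 0.8, 0, 0, 0], [207, 0, 0, 0.6, 0, 0, 0], [207, 0, 0, 0.33, 0, 0, 0], [207, 0, 0, 0, 0, 0, 0], [207, -0.3, 0, 0, 0, 0, 0], [207, -0.3, 0, 0, 0, 0, 0], [207, 0, 0, 0, 0, 0, 0]],
  ],
)

```text
time_s: 3.68
tcp_pos: [477.1, 78.4, 53.8]
orientation: [[-0.999, 0.041, 0.001], [0.041, 0.999, -0.0], [-0.001, 0.0, -1.0]]
force: [-1.3, -0.4, -0.0]
opening: 0.187
finger_force: 0.0
```

```bash
python3 -c "
from h import *
st()"
```

```text
t 3.675 tray [-76.13  -5.99] z 53.831175098787554 toolx ang 179.98533058058769 tilt [ 0. -0.] open 0.187022024133514 F [-1.33 -0.38 -0.02] q [-0.01  0.23 -0.39  0.95 -0.    0.03]
```

Emit:
arm_command(
  steps=[
    [[207, -0.3, 0.02, 0.05, 0, 0, 0], [207, -0.3, 0.02, 0, 0, 0, 0], [207, -0.35, 0.02, 0, 0, 0, 0], [207, -0.35, 0.02, 0, 0, 0, 0], [207, -0.35, 0.02, 0, 0, 0, 0], [207, -0.35, 0.02, 0, 0, 0, 0], [207, -0.35, 0.02, 0, 0, 0, 0], [207, -0.35, 0.02, 0, 0, 0, 0], [207, -0.3, 0.02, 0, 0, 0, 0], [207, -0.3, 0.01, 0, 0, 0, 0], [207, -0.3, 0.01, 0, 0, 0, 0], [207, 0, 0, 0, 0, 0, 0]],
  ],
)

```text
time_s: 5.18
tcp_pos: [584.6, 80.0, 51.9]
orientation: [[-0.999, 0.041, 0.0], [0.041, 0.999, -0.0], [-0.0, -0.0, -1.0]]
force: [0.3, -0.2, -0.1]
opening: 0.185
finger_force: 0.0
```

```bash
python3 -c "
from h import *
st();look()
c=imaging.capture('scene');cv2.imwrite('pics/sb.png',cv2.resize(c['frame'][120:270,170:400,::-1],None,fx=3,fy=3,interpolation=2))"
```

```text
t 5.175 tray [31.26  0.01] z 51.92226820167725 toolx ang 179.9893649190848 tilt [ 0. -0.] open 0.18521844420914202 F [ 0.3  -0.21 -0.13] q [-0.01  0.4  -0.14  1.03 -0.    0.03]
194 [273.34 221.37] [[-66.35 -96.84]]
```

View pics/sb.png

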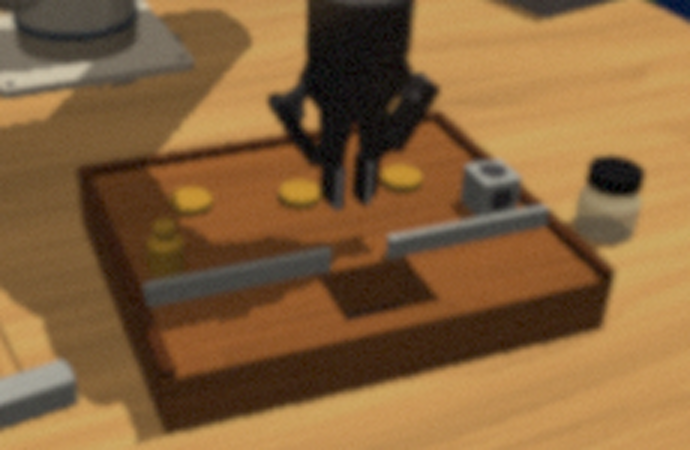

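The scene crop shows M still in its place at about (300,192), with the tips at about (350,203), apparently above or behind where they should be. I'll project the expected positions into this view to check.

```bash
cat >>h.py <<'E'
def proj(c,P):
    X=(np.c_[P,np.ones(len(P))]@np.linalg.inv(c["pose"]).T)[:,:3]
    return cv2.projectPoints(X,np.zeros(3),np.zeros(3),c["camera_matrix"],np.array([c["k1"],0,0,0]))[0].reshape(-1,2)
def tw(x,y,zz): return [*(z["R"]@[x,y]+z["t"]),zz]
E
python3 - <<'E'
from h import *
for n in("scene","top"):
    c=imaging.capture(n);o=telemetry.get_obs()
    P=[o["tcp_pos"],tw(56,28,68),tw(56,-28,68),tw(-48,-7.5,58),tw(-44,87,58),tw(31,0,50)]
    p=proj(c,np.array(P));print(n,p.round(1).tolist())
    if n=="scene":print(((p-[170,120])*3).round().tolist())
    else:
        f=c["frame"][90:290,130:330,::-1].copy();cv2.imwrite("pics/tb.png",cv2.resize(f,None,fx=3,fy=3,interpolation=2));print(((p-[130,90])*3).round().tolist())
E
```

```text
Traceback (most recent call last):
  File "h.py", line 32, in proj
    return cv2.projectPoints(X,np.zeros(3),np.zeros(3),c["camera_matrix"],np.array([c["k1"],0,0,0]))[0].reshape(-1,2)
           ~~~~~~~~~~~~~~~~~^^^^^^^^^^^^^^^^^^^^^^^^^^^^^^^^^^^^^^^^^^^^^^^^^^^^^^^^^^^^^^^^^^^^^^^^
cv2.error: OpenCV(4.12.0) /io/opencv/modules/calib3d/src/calibration_base.cpp:1490: error: (-215:Assertion failed) npoints >= 0 && (depth == CV_32F || depth == CV_64F) in function 'projectPoints'
```

```bash
sed -i 's/projectPoints(X,/projectPoints(X.copy(),/' h.py
python3 - <<'E'
from h import *
for n in("scene","top"):
    c=imaging.capture(n);o=telemetry.get_obs()
    P=[o["tcp_pos"],tw(56,28,68),tw(56,-28,68),tw(-48,-7.5,58),tw(-44,87,58),tw(31,0,50)]
    p=proj(c,np.array(P));print(n,p.round(1).tolist())
    if n=="scene":print(((p-[170,120])*3).round().tolist())
    else:
        f=c["frame"][90:290,130:330,::-1].copy();cv2.imwrite("pics/tb.png",cv2.resize(f,None,fx=3,fy=3,interpolation=2));print(((p-[130,90])*3).round().tolist())
E
```

```text
scene [[285.0, 200.8], [300.8, 198.8], [278.6, 203.1], [270.2, 183.2], [304.1, 178.1], [285.1, 201.7]]
[[345.0, 242.0], [392.0, 236.0], [326.0, 249.0], [300.0, 190.0], [402.0, 174.0], [345.0, 245.0]]
top [[230.0, 173.0], [217.2, 158.5], [244.0, 160.2], [230.5, 209.6], [185.2, 204.6], [230.1, 173.0]]
[[300.0, 249.0], [262.0, 205.0], [342.0, 211.0], [302.0, 359.0], [166.0, 344.0], [300.0, 249.0]]
```

View pics/tb.png

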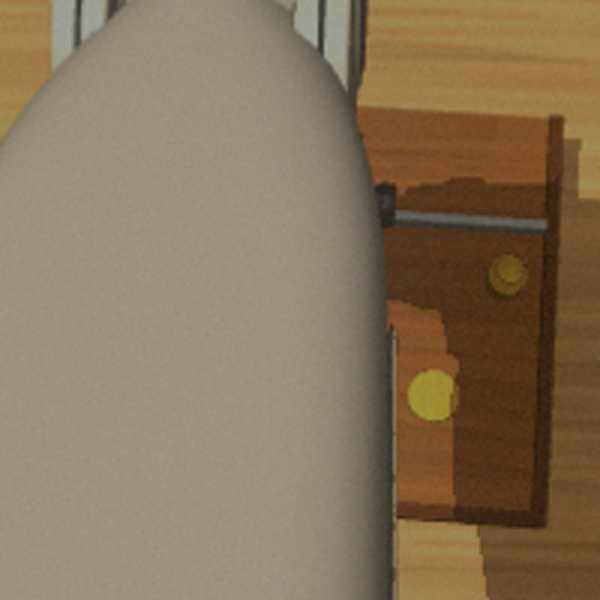

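```bash
python3 - <<'E'
from h import *
c=imaging.capture("scene")
p=proj(c,np.array([[447.5,97.3,113.3],[447.5,97.3,143.3],[584.6,80,51.9],[584.6,80,70.],[584.6,80,85]]));print(((p-[170,120])*3).round().tolist())
f=c["frame"][165:215,240:330,::-1];cv2.imwrite("pics/sc.png",cv2.resize(f,None,fx=8,fy=8,interpolation=2))
st()
E
```

```text
[[298.0, 99.0], [299.0, 68.0], [346.0, 243.0], [347.0, 224.0], [348.0, 208.0]]
t 5.475 tray [30.47  0.05] z 52.16011234392489 toolx ang 179.9970831773962 tilt [-0.  0.] open 0.18874412102466595 F [ 0.34 -0.09 -0.12] q [-0.01  0.4  -0.14  1.03  0.    0.03]
```

View pics/sc.png

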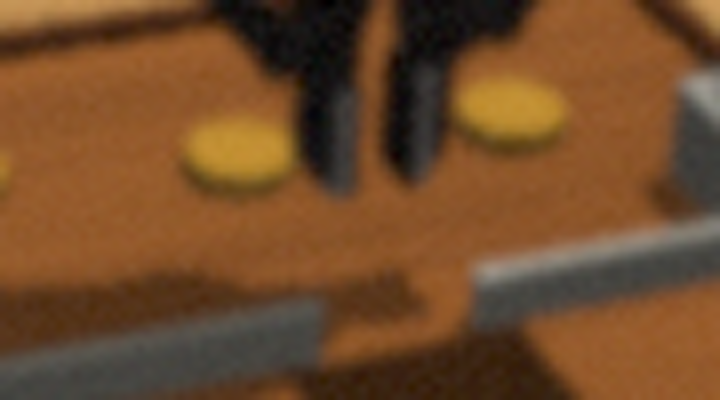

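The crop shows the tips about 37 mm higher than the reported TCP implies, and all three discs untouched. The same offset showed in the earlier scene view, so the real tips sit short of the reported TCP. I'll go back behind M and lower to find the floor by force and by sight.

Emit:
arm_command(
  steps=[
    [[207, 0.8, -0.05, 0, 0, 0, 0], [207, 0.8, -0.05, 0, 0, 0, 0], [207, 0.8, -0.05, 0, 0, 0, 0], [207, 0.8, -0.05, 0, 0, 0, 0], [207, 0.8, -0.03, 0, 0, 0, 0], [207, 0.1, 0, 0.5, 0, 0, 0], [207, 0, 0, 0.2, 0, 0, 0], [207, 0, 0, 0, 0, 0, 0]],
  ],
)

```text
time_s: 6.48
tcp_pos: [460.9, 78.2, 31.0]
orientation: [[-0.999, 0.041, -0.0], [0.041, 0.999, 0.0], [0.0, 0.0, -1.0]]
force: [0.1, 1.2, -0.6]
opening: 0.185
finger_force: 0.0
```

```bash
python3 - <<'E'
from h import *
st()
c=imaging.capture("scene");print(proj(c,np.array([telemetry.get_obs()["tcp_pos"]]))*1.0-[240,140])
f=c["frame"][140:215,240:330,::-1];cv2.imwrite("pics/sd.png",cv2.resize(f,None,fx=8,fy=8,interpolation=2))
E
```

```text
t 6.475 tray [-92.28  -6.85] z 30.955271154224246 toolx ang 179.99513800060427 tilt [-0.  0.] open 0.18538884302995368 F [ 0.14  1.2  -0.56] q [-0.01  0.23 -0.46  0.88  0.    0.03]
[[24.08 43.76]]
```

View pics/sd.png

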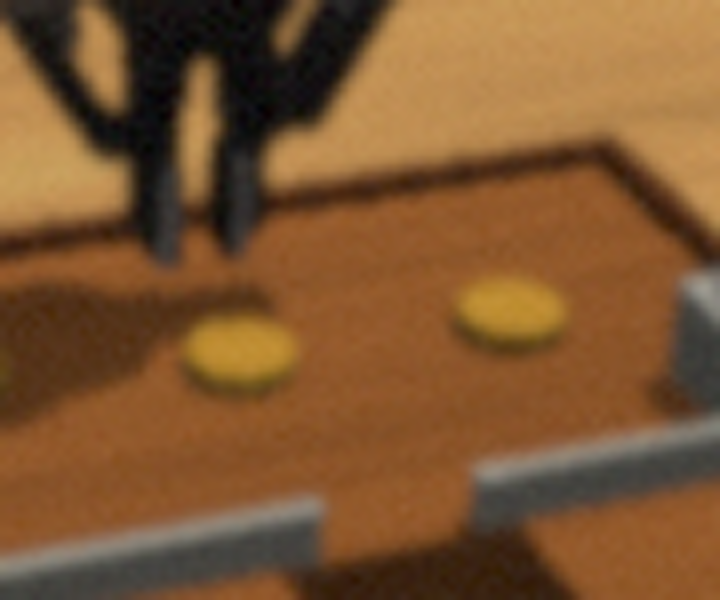

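The tips are at about (200,262) in this crop against a predicted (192,350), so they sit near z = 64. I'll lower slowly and watch the force.

Emit:
arm_command(
  steps=[
    [[207, 0, 0, 0.12, 0, 0, 0], [207, 0, 0, 0.12, 0, 0, 0], [207, 0, 0, 0, 0, 0, 0], [207, 0, 0, 0, 0, 0, 0]],
  ],
)

```text
time_s: 7.02
tcp_pos: [460.9, 78.2, 23.9]
orientation: [[-0.999, 0.041, -0.0], [0.041, 0.999, -0.0], [0.0, -0.0, -1.0]]
force: [-0.4, 1.0, 0.1]
opening: 0.188
finger_force: 0.0
```

Emit:
arm_command(
  steps=[
    [[207, 0, 0, 0.08, 0, 0, 0], [207, 0, 0, 0, 0, 0, 0]],
  ],
)

```text
time_s: 7.28
tcp_pos: [460.8, 78.2, 21.3]
orientation: [[-0.999, 0.041, -0.0], [0.041, 0.999, 0.0], [0.0, 0.0, -1.0]]
force: [-0.1, -0.1, -0.7]
opening: 0.189
finger_force: 0.0
```

Emit:
arm_command(
  steps=[
    [[207, 0, 0, 0.07, 0, 0, 0], [207, 0, 0, 0, 0, 0, 0]],
  ],
)

```text
time_s: 7.52
tcp_pos: [460.8, 78.2, 19.2]
orientation: [[-0.999, 0.041, -0.0], [0.041, 0.999, -0.0], [0.0, -0.0, -1.0]]
force: [0.6, -0.1, -0.3]
opening: 0.187
finger_force: 0.0
```

Emit:
arm_command(
  steps=[
    [[207, 0, 0, 0.07, 0, 0, 0], [207, 0, 0, 0, 0, 0, 0]],
  ],
)

```text
time_s: 7.78
tcp_pos: [460.8, 78.2, 17.1]
orientation: [[-0.999, 0.041, -0.0], [0.041, 0.999, 0.0], [0.0, -0.0, -1.0]]
force: [0.1, -0.2, 0.2]
opening: 0.19
finger_force: 0.0
```

Emit:
arm_command(
  steps=[
    [[207, 0, 0, 0.07, 0, 0, 0], [207, 0, 0, 0, 0, 0, 0]],
  ],
)

```text
time_s: 8.02
tcp_pos: [460.8, 78.2, 15.0]
orientation: [[-0.999, 0.041, -0.0], [0.041, 0.999, 0.0], [0.0, 0.0, -1.0]]
force: [-0.4, -0.5, 0.3]
opening: 0.188
finger_force: 0.0
```

Emit:
arm_command(
  steps=[
    [[207, 0, 0, 0.05, 0, 0, 0], [207, 0, 0, 0, 0, 0, 0]],
  ],
)

```text
time_s: 8.28
tcp_pos: [460.8, 78.2, 13.6]
orientation: [[-0.999, 0.041, -0.0], [0.041, 0.999, 0.0], [0.0, 0.0, -1.0]]
force: [1.0, -0.3, 0.6]
opening: 0.192
finger_force: 0.0
```

```bash
python3 - <<'E'
from h import *
st()
c=imaging.capture("scene");print((proj(c,np.array([telemetry.get_obs()["tcp_pos"],tw(-81,-7,50),tw(-81,-7,56)]))-[240,140])*8)
f=c["frame"][140:215,240:330,::-1];cv2.imwrite("pics/se.png",cv2.resize(f,None,fx=8,fy=8,interpolation=2))
E
```

```text
t 8.275 tray [-92.35  -6.84] z 13.594712571036435 toolx ang 179.99498384608708 tilt [-0.  0.] open 0.19233704460367618 F [ 1.04 -0.29  0.62] q [-0.01  0.25 -0.48  0.84  0.    0.03]
[[191.15 393.76]
 [205.21 317.55]
 [205.66 301.8 ]]
```

View pics/se.png

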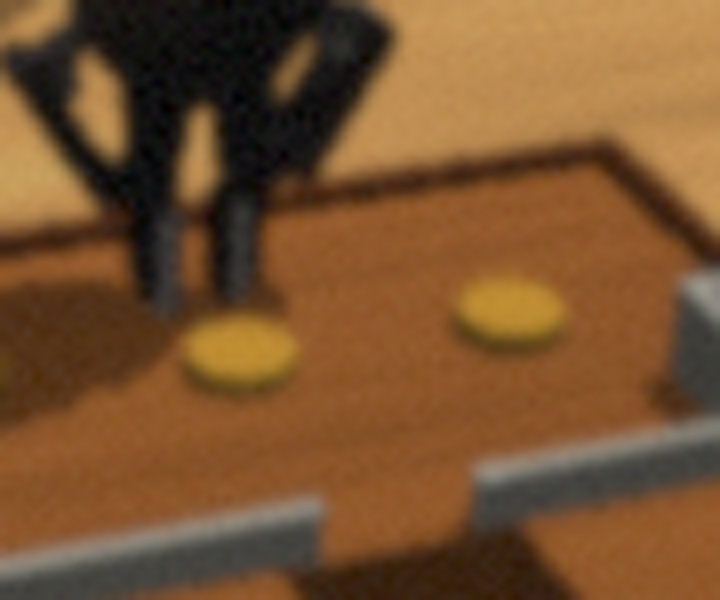

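The tips are now at about (165,312) and (235,300), which matches z ≈ 54, so the true tips are about 41 mm behind the reported TCP. I'll go 1.5 mm lower and push M, tracking the discs numerically from the scene camera.

Emit:
arm_command(
  steps=[
    [[207, -0.1, 0.0, 0.05, 0, 0, 0], [207, -0.3, 0.02, 0, 0, 0, 0], [207, -0.3, 0.02, 0, 0, 0, 0], [207, -0.3, 0.02, 0, 0, 0, 0], [207, -0.3, 0.02, 0, 0, 0, 0], [207, -0.3, 0.02, 0, 0, 0, 0], [207, -0.3, 0.02, 0, 0, 0, 0], [207, 0, 0, 0, 0, 0, 0]],
  ],
)

```text
time_s: 9.32
tcp_pos: [518.7, 79.4, 12.1]
orientation: [[-0.999, 0.041, 0.0], [0.041, 0.999, -0.0], [-0.0, 0.0, -1.0]]
force: [0.0, 0.6, -0.0]
opening: 0.19
finger_force: 0.0
```

```bash
cat >>h.py <<'E'
def sd():
    c=imaging.capture("scene")
    h=cv2.cvtColor(c["frame"],cv2.COLOR_RGB2HSV)
    m=cv2.inRange(h,(18,140,80),(32,255,255))
    # keep the sorting area only
    g=np.zeros_like(m);q=proj(c,np.array([tw(-138,-168,55),tw(-138,168,55),tw(125,168,55),tw(125,-168,55)]));cv2.fillPoly(g,[q.astype(np.int32)],255)
    n,l,s,ce=cv2.connectedComponentsWithStats(m&g)
    for i in range(1,n):
        if s[i,4]>15: print("scene",s[i,2:5],ce[i],(world(c,ce[i],56)-z["t"])@z["R"])
E
python3 -c "
from h import *
st();sd();look()"
```

```text
t 9.325 tray [-34.56  -3.25] z 12.051148036526605 toolx ang 179.991131439008 tilt [ 0. -0.] open 0.18971452276714432 F [ 0.01  0.62 -0.04] q [-0.01  0.34 -0.36  0.88 -0.    0.03]
scene [13  8 86] [303.19 178.77] [[-44.66  84.72]]
scene [13  9 95] [232.85 186.89] [[ -64.18 -101.8 ]]
scene [ 15  10 116] [277.44 191.88] [[-6.68 -4.41]]
scene [ 12  20 164] [224.62 201.95] [[  -5.42 -139.09]]
```

M is moving as planned, now at (-7,-3), 28 mm ahead of the TCP. I'll continue through the gate.

Emit:
arm_command(
  steps=[
    [[207, -0.3, 0.03, 0, 0, 0, 0], [207, -0.3, 0.03, 0, 0, 0, 0], [207, -0.3, 0.02, 0, 0, 0, 0], [207, -0.3, 0.02, 0, 0, 0, 0], [207, -0.3, 0, 0, 0, 0, 0], [207, -0.3, 0, 0, 0, 0, 0], [207, -0.3, 0, 0, 0, 0, 0], [207, -0.3, 0, 0, 0, 0, 0], [207, 0, 0, 0, 0, 0, 0], [207, 0, 0, 0, 0, 0, 0]],
  ],
)

```text
time_s: 10.68
tcp_pos: [589.8, 79.5, 12.1]
orientation: [[-0.999, 0.041, -0.0], [0.041, 0.999, 0.0], [0.0, -0.0, -1.0]]
force: [0.5, -0.6, -0.3]
opening: 0.186
finger_force: 0.0
```

```bash
python3 -c "
from h import *
st();sd();look()"
```

```text
t 10.675 tray [36.51 -0.26] z 12.056717574151214 toolx ang 179.9925669063657 tilt [-0.  0.] open 0.18603686351349433 F [ 0.53 -0.57 -0.34] q [-0.01  0.44 -0.18  0.95 -0.    0.03]
scene [14  9 93] [233.22 186.53] [[ -65.59 -100.44]]
scene [ 12  19 148] [224.18 201.78] [[  -6.4  -139.89]]
121 [270.88 221.12] [[-66.16 -91.78]]
```

M has left the floor and should be in the slot. I'll retreat, rise, go above the far side of L and turn the tool 90°.

Emit:
arm_command(
  steps=[
    [[207, 0.4, 0, 0, 0, 0, 0], [207, 0.3, 0, -1, 0, 0, 0], [207, 0.6, 0.8, -1, 0, 0, 0], [207, 0.7, 0.8, 0, 0, 0, 0], [207, 0.68, 0.8, 0, 0, 0, 0], [207, 0, 0.8, 0, 0, 0, 0], [207, 0, 0.87, 0, 0, 0, 0], [207, 0, 0, 0, 0, 0, 0.75], [207, 0, 0, 0, 0, 0, 1], [207, 0, 0, 0, 0, 0, 1], [207, 0, 0, 0, 0, 0, 1], [207, 0, 0, 0, 0, 0, 1]],
  ],
)

```text
time_s: 12.28
tcp_pos: [513.7, 204.6, 72.2]
orientation: [[-0.759, 0.651, -0.0], [0.651, 0.759, -0.0], [0.0, -0.0, -1.0]]
force: [0.2, -0.7, 0.4]
opening: 0.187
finger_force: 0.0
```

Emit:
arm_command(
  steps=[
    [[207, 0, 0, 0, 0, 0, 1], [207, 0, 0, 0, 0, 0, 1], [207, 0, 0, 0, 0, 0, 1], [207, 0, 0, 0, 0, 0, 1], [207, 0, 0, 0, 0, 0, 1], [207, 0, 0, 0, 0, 0, 1], [207, 0, 0, 0, 0, 0, 0.5], [207, 0, 0, 0, 0, 0, 0]],
  ],
)

```text
time_s: 13.28
tcp_pos: [513.9, 204.6, 72.2]
orientation: [[0.04, 0.999, -0.0], [0.999, -0.04, -0.0], [-0.0, -0.0, -1.0]]
force: [0.0, -0.5, -0.1]
opening: 0.187
finger_force: 0.0
```

```bash
python3 -c "
from h import *
st();sd();look()
c=imaging.capture('scene');cv2.imwrite('pics/sf.png',cv2.resize(c['frame'][120:270,170:400,::-1],None,fx=3,fy=3,interpolation=2))
p=proj(c,np.array([tw(75,y,0+4) for y in (-20,0,20)]+[tw(95,y,10) for y in (-20,0,20)])).astype(int);print([c['frame'][b,a].tolist() for a,b in p])"
```

```text
t 13.275 tray [-44.5 121.7] z 72.23993675275716 toolx ang 90.03411089300693 tilt [-0. -0.] open 0.1865811702883734 F [ 0.01 -0.49 -0.1 ] q [ 0.23  0.33 -0.2   1.05  0.    1.84]
scene [13  8 83] [303.39 179.01] [[-43.34  84.65]]
scene [ 14  10 102] [233.18 186.43] [[ -66.06 -100.4 ]]
scene [ 12  19 145] [224.71 201.8 ] [[  -5.94 -138.72]]
118 [233.07 152.89] [[73.04 -3.42]]
[[142, 85, 42], [143, 87, 42], [137, 83, 41], [116, 67, 33], [120, 70, 30], [130, 77, 38]]
```

Top view sees a disc in the pit at about (73,-3). Next I lower and push L sideways to the centre line.

Emit:
arm_command(
  steps=[
    [[207, 0, 0, 0.8, 0, 0, 0], [207, 0, 0, 0.7, 0, 0, 0], [207, 0, 0, 0.4, 0, 0, 0], [207, 0, 0, 0.1, 0, 0, 0], [207, 0, 0, 0, 0, 0, 0], [207, -0.3, 0, 0, 0, 0, 0], [207, -0.3, 0, 0, 0, 0, 0], [207, -0.3, 0, 0, 0, 0, 0], [207, 0, 0, 0, 0, 0, 0]],
  ],
)

```text
time_s: 14.55
tcp_pos: [513.7, 176.9, 12.3]
orientation: [[0.042, 0.999, 0.0], [0.999, -0.042, -0.0], [-0.0, 0.0, -1.0]]
force: [0.5, 0.8, 0.1]
opening: 0.188
finger_force: 0.0
```

```bash
python3 -c "
from h import *
st();sd();look()"
```

```text
t 14.55 tray [-43.59  93.93] z 12.329985228808363 toolx ang 89.92297209867908 tilt [ 0. -0.] open 0.18814807088178648 F [0.53 0.76 0.13] q [ 0.18  0.36 -0.31  0.89 -0.    1.79]
scene [13  8 84] [296.37 180.37] [[-42.8   64.03]]
scene [14 10 98] [233.19 186.52] [[ -65.63 -100.48]]
scene [ 12  19 145] [224.7  201.53] [[  -7.04 -138.44]]
117 [233.05 152.78] [[73.28 -3.36]]
```

Emit:
arm_command(
  steps=[
    [[207, -0.32, 0, 0, 0, 0, 0], [207, -0.32, 0, 0, 0, 0, 0], [207, -0.32, 0, 0, 0, 0, 0], [207, -0.32, 0, 0, 0, 0, 0], [207, -0.32, 0, 0, 0, 0, 0], [207, -0.32, 0, 0, 0, 0, 0], [207, -0.28, 0, 0, 0, 0, 0], [207, 0, 0, 0, 0, 0, 0], [207, 0.4, 0, 0, 0, 0, 0], [207, 0, 0, -0.8, 0, 0, 0], [207, 0, 0, -0.4, 0, 0, 0], [207, 0, 0, 0, 0, 0, 0]],
  ],
)

```text
time_s: 16.15
tcp_pos: [512.0, 124.4, 48.8]
orientation: [[0.04, 0.999, 0.002], [0.999, -0.04, 0.0], [0.0, 0.002, -1.0]]
force: [0.0, -0.8, -0.2]
opening: 0.194
finger_force: 0.0
```

```bash
python3 -c "
from h import *
st();sd();look()"
```

```text
t 16.15 tray [-43.15  41.46] z 48.84182859787411 toolx ang 90.02932576102549 tilt [0. 0.] open 0.19382198147226018 F [ 0.04 -0.78 -0.2 ] q [ 0.08  0.3  -0.3   0.97  0.    1.69]
scene [13  9 93] [272.84 184.88] [[-41.22  -2.75]]
scene [ 15  10 101] [232.77 186.57] [[ -65.72 -101.56]]
scene [ 13  18 146] [224.9  200.92] [[  -9.37 -137.34]]
110 [232.79 152.95] [[72.86 -2.84]]
```

Emit:
arm_command(
  steps=[
    [[207, -0.7, -0.8, 0, 0, 0, 0], [207, -0.68, -0.8, 0, 0, 0, 0], [207, 0, 0, 0, 0, 0, -1], [207, 0, 0, 0, 0, 0, -1], [207, 0, 0, 0, 0, 0, -1], [207, 0, 0, 0, 0, 0, -1], [207, 0, 0, 0, 0, 0, -1], [207, 0, 0, 0, 0, 0, -1], [207, 0, 0, 0, 0, 0, -1], [207, 0, 0, 0, 0, 0, -1], [207, 0, 0, 0, 0, 0, -1], [207, 0, 0, 0, 0, 0, -1]],
  ],
)

```text
time_s: 17.75
tcp_pos: [461.2, 84.4, 47.4]
orientation: [[-0.978, 0.21, -0.001], [0.21, 0.978, -0.0], [0.001, -0.0, -1.0]]
force: [-0.3, 0.2, 0.1]
opening: 0.191
finger_force: 0.0
```

Emit:
arm_command(
  steps=[
    [[207, 0, 0, 0, 0, 0, -1], [207, 0, 0, 0.3, 0, 0, -0.25], [207, 0, 0, 0.5, 0, 0, 0], [207, 0, 0, 0.3, 0, 0, 0], [207, 0, 0, 0.1, 0, 0, 0], [207, 0, 0, 0, 0, 0, 0]],
  ],
)

```text
time_s: 18.5
tcp_pos: [461.7, 84.5, 12.1]
orientation: [[-0.999, 0.042, -0.0], [0.042, 0.999, 0.0], [0.0, 0.0, -1.0]]
force: [0.4, 0.8, -0.1]
opening: 0.187
finger_force: 0.0
```

```bash
python3 -c "
from h import *
st();sd();look()"
```

```text
t 18.5 tray [-91.76  -0.53] z 12.110043184675602 toolx ang 179.9600478036116 tilt [-0.  0.] open 0.18654918499176923 F [ 0.45  0.84 -0.14] q [ 0.    0.25 -0.48  0.83  0.    0.04]
scene [14 10 98] [272.81 184.46] [[-43.18  -2.06]]
scene [14  9 96] [233.08 186.66] [[ -65.09 -100.93]]
scene [ 12  20 147] [224.76 200.86] [[  -9.72 -137.59]]
70 [233.31 151.29] [[76.58 -3.67]]
```

Emit:
arm_command(
  steps=[
    [[207, -0.3, 0, 0, 0, 0, 0], [207, -0.33, 0, 0, 0, 0, 0], [207, -0.33, 0, 0, 0, 0, 0], [207, -0.33, 0, 0, 0, 0, 0], [207, -0.33, 0, 0, 0, 0, 0], [207, -0.33, 0, 0, 0, 0, 0], [207, -0.33, 0, 0, 0, 0, 0], [207, -0.33, 0, 0, 0, 0, 0], [207, -0.33, 0, 0, 0, 0, 0], [207, 0, 0, 0, 0, 0, 0]],
  ],
)

```text
time_s: 19.85
tcp_pos: [550.7, 80.7, 12.1]
orientation: [[-0.999, 0.041, 0.0], [0.041, 0.999, -0.0], [-0.0, -0.0, -1.0]]
force: [-0.1, -0.3, -0.5]
opening: 0.184
finger_force: 0.0
```

```bash
python3 -c "
from h import *
st();sd()"
```

```text
t 19.85 tray [-2.67 -0.61] z 12.063891267510673 toolx ang 179.98902209539062 tilt [ 0. -0.] open 0.18436920107351137 F [-0.11 -0.31 -0.52] q [-0.01  0.38 -0.28  0.91 -0.    0.04]
scene [13  9 96] [232.93 186.76] [[ -64.74 -101.44]]
scene [ 12  19 137] [224.04 201.23] [[  -8.75 -139.6 ]]
scene [ 16  10 116] [283.62 198.36] [[24.92 -1.49]]
```

Emit:
arm_command(
  steps=[
    [[207, -0.33, 0, 0, 0, 0, 0], [207, -0.33, 0, 0, 0, 0, 0], [207, -0.33, 0, 0, 0, 0, 0], [207, -0.32, 0, 0, 0, 0, 0], [207, 0, 0, 0, 0, 0, 0], [207, 0, 0, 0, 0, 0, 0]],
  ],
)

```text
time_s: 20.65
tcp_pos: [589.0, 79.2, 12.0]
orientation: [[-0.999, 0.041, -0.0], [0.041, 0.999, 0.0], [0.0, -0.0, -1.0]]
force: [0.1, -0.2, -0.5]
opening: 0.187
finger_force: 0.0
```

```bash
python3 -c "
from h import *
st();sd()"
```

```text
t 20.65 tray [35.63 -0.55] z 12.042236757142742 toolx ang 179.9948947052649 tilt [-0.  0.] open 0.18734898151538357 F [ 0.06 -0.18 -0.52] q [-0.01  0.44 -0.19  0.95  0.    0.03]
scene [14  9 96] [233.18 186.69] [[ -64.87 -100.75]]
scene [ 12  19 142] [224.02 201.34] [[  -8.34 -139.75]]
scene [16  7 87] [290.91 221.76] [[114.99 -23.15]]
```

Emit:
arm_command(
  steps=[
    [[207, 0.4, 0, 0, 0, 0, 0], [207, 0.4, 0, -1, 0, 0, 0], [207, 0.6, 0, -1, 0, 0, 0], [207, 0.7, -0.8, 0, 0, 0, 0], [207, 0.7, -0.9, 0, 0, 0, 0], [207, 0.62, -0.9, 0, 0, 0, 0], [207, 0, -0.9, 0, 0, 0, 0], [207, 0, -0.88, 0, 0, 0, 0], [207, 0, 0, 0, 0, 0, 1], [207, 0, 0, 0, 0, 0, 1], [207, 0, 0, 0, 0, 0, 1], [207, 0, 0, 0, 0, 0, 1]],
  ],
)

```text
time_s: 22.2
tcp_pos: [480.2, -47.5, 72.2]
orientation: [[-0.823, 0.568, -0.0], [0.568, 0.823, 0.0], [0.0, -0.0, -1.0]]
force: [0.2, -0.3, -0.5]
opening: 0.191
finger_force: 0.0
```

Emit:
arm_command(
  steps=[
    [[207, 0, 0, 0, 0, 0, 1], [207, 0, 0, 0, 0, 0, 1], [207, 0, 0, 0, 0, 0, 1], [207, 0, 0, 0, 0, 0, 1], [207, 0, 0, 0, 0, 0, 1], [207, 0, 0, 0, 0, 0, 1], [207, 0, 0, 0, 0, 0, 1], [207, 0, 0, 0, 0, 0, 0.25], [207, 0, 0, 0, 0, 0, 0]],
  ],
)

```text
time_s: 23.32
tcp_pos: [480.8, -47.7, 72.2]
orientation: [[0.039, 0.999, 0.0], [0.999, -0.039, -0.0], [-0.0, 0.0, -1.0]]
force: [0.6, -0.5, -0.2]
opening: 0.189
finger_force: 0.0
```

```bash
python3 -c "
from h import *
st();sd();look()
A=[imaging.capture('top')['frame'][115:190,180:290,::-1],imaging.capture('scene')['frame'][180:255,240:350,::-1]]
cv2.imwrite('pics/pit.png',cv2.resize(np.vstack(A),None,fx=4,fy=4,interpolation=2)[:600])"
```

```text
t 23.325 tray [ -67.28 -131.79] z 72.2499238607572 toolx ang 90.11950797900883 tilt [ 0. -0.] open 0.18946988507321166 F [ 0.6  -0.46 -0.17] q [-0.27  0.22 -0.36  1.   -0.    1.34]
scene [14  9 97] [233.12 186.46] [[ -65.95 -100.57]]
scene [ 12  19 139] [224.89 201.47] [[  -7.12 -137.96]]
scene [16  8 86] [291.03 221.73] [[114.99 -22.85]]
92 [231.61 154.66] [[68.96 -0.64]]
```

View pics/pit.png

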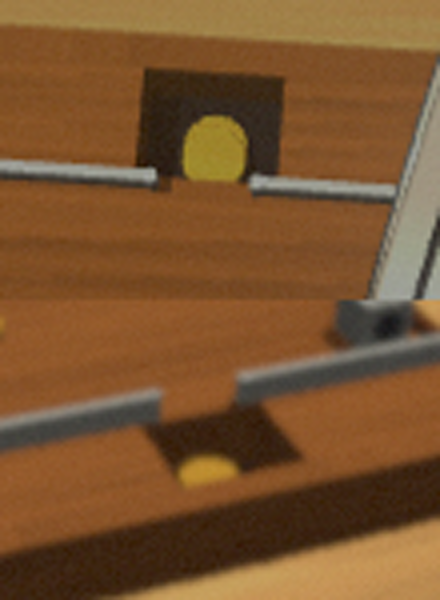

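The two discs lie stacked flat in the pit, with room for the third. Now R.

Emit:
arm_command(
  steps=[
    [[207, 0, 0, 0.8, 0, 0, 0], [207, 0, 0, 0.7, 0, 0, 0], [207, 0, 0, 0.4, 0, 0, 0], [207, 0, 0, 0.1, 0, 0, 0], [207, 0, 0, 0, 0, 0, 0], [207, 0.3, 0, 0, 0, 0, 0], [207, 0.3, 0, 0, 0, 0, 0], [207, 0.3, 0, 0, 0, 0, 0], [207, 0, 0, 0, 0, 0, 0]],
  ],
)

```text
time_s: 24.65
tcp_pos: [482.3, -20.0, 12.3]
orientation: [[0.04, 0.999, 0.0], [0.999, -0.04, 0.0], [0.0, 0.0, -1.0]]
force: [-0.3, 0.1, 0.4]
opening: 0.188
finger_force: 0.0
```

```bash
python3 -c "
from h import *
st();sd()"
```

```text
t 24.65 tray [ -66.86 -104.06] z 12.307311376164275 toolx ang 90.07236353473989 tilt [0. 0.] open 0.18823874427354553 F [-0.25  0.06  0.44] q [-0.22  0.27 -0.45  0.84  0.    1.39]
scene [13  9 93] [241.95 185.22] [[-64.66 -77.69]]
scene [ 12  20 162] [224.7 201. ] [[  -9.21 -137.87]]
scene [16  8 87] [290.98 221.64] [[114.66 -22.84]]
```

Emit:
arm_command(
  steps=[
    [[207, 0.32, 0, 0, 0, 0, 0], [207, 0.32, 0, 0, 0, 0, 0], [207, 0.32, 0, 0, 0, 0, 0], [207, 0.32, 0, 0, 0, 0, 0], [207, 0.32, 0, 0, 0, 0, 0], [207, 0.32, 0, 0, 0, 0, 0], [207, 0.32, 0, 0, 0, 0, 0], [207, 0.29, 0, 0, 0, 0, 0], [207, 0, 0, 0, 0, 0, 0], [207, -0.4, 0, 0, 0, 0, 0], [207, 0, 0, -0.8, 0, 0, 0], [207, 0, 0, -0.4, 0, 0, 0]],
  ],
)

```text
time_s: 26.2
tcp_pos: [485.4, 42.0, 49.1]
orientation: [[0.042, 0.999, 0.001], [0.999, -0.042, -0.0], [-0.0, 0.001, -1.0]]
force: [0.1, -0.1, -0.2]
opening: 0.185
finger_force: 0.0
```

```bash
python3 -c "
from h import *
st();sd()"
```

```text
t 26.2 tray [-66.34 -41.96] z 49.0817908760397 toolx ang 89.94080102244594 tilt [ 0. -0.] open 0.18450641571692034 F [ 0.13 -0.08 -0.24] q [-0.09  0.24 -0.39  0.94 -0.    1.53]
scene [13  9 87] [269.34 180.18] [[-66.05  -2.58]]
scene [ 13  19 160] [224.66 201.42] [[  -7.53 -138.42]]
scene [16  8 84] [291.13 221.76] [[115.16 -22.7 ]]
```

Emit:
arm_command(
  steps=[
    [[207, 0.7, -0.65, 0, 0, 0, 0], [207, 0.7, -0.65, 0, 0, 0, 0], [207, 0, 0, 0, 0, 0, -1], [207, 0, 0, 0, 0, 0, -1], [207, 0, 0, 0, 0, 0, -1], [207, 0, 0, 0, 0, 0, -1], [207, 0, 0, 0, 0, 0, -1], [207, 0, 0, 0, 0, 0, -1], [207, 0, 0, 0, 0, 0, -1], [207, 0, 0, 0, 0, 0, -1], [207, 0, 0, 0, 0, 0, -1], [207, 0, 0, 0, 0, 0, -1]],
  ],
)

```text
time_s: 27.75
tcp_pos: [447.6, 86.2, 47.8]
orientation: [[-0.978, 0.21, -0.0], [0.21, 0.978, -0.0], [0.0, -0.0, -1.0]]
force: [-0.2, 0.9, -0.8]
opening: 0.189
finger_force: 0.0
```

Emit:
arm_command(
  steps=[
    [[207, 0, 0, 0, 0, 0, -1], [207, 0, 0, 0.3, 0, 0, -0.25], [207, 0, 0, 0.5, 0, 0, 0], [207, 0, 0, 0.3, 0, 0, 0], [207, 0, 0, 0.1, 0, 0, 0], [207, 0, 0, 0, 0, 0, 0]],
  ],
)

```text
time_s: 28.5
tcp_pos: [447.7, 86.5, 12.1]
orientation: [[-0.999, 0.042, -0.0], [0.042, 0.999, -0.0], [0.0, -0.0, -1.0]]
force: [0.7, -0.8, 1.3]
opening: 0.189
finger_force: 0.0
```

```bash
python3 -c "
from h import *
st();sd()"
```

```text
t 28.5 tray [-105.83    0.91] z 12.12350606848945 toolx ang 179.96000539717554 tilt [-0. -0.] open 0.1886914528425159 F [ 0.71 -0.84  1.28] q [ 0.01  0.23 -0.51  0.82 -0.    0.05]
scene [ 13   9 100] [269.2  179.83] [[-67.87  -2.27]]
scene [ 12  19 139] [224.7  201.12] [[  -8.71 -138.  ]]
scene [16  7 83] [291.04 221.83] [[115.32 -22.99]]
```

Emit:
arm_command(
  steps=[
    [[207, -0.32, 0, 0, 0, 0, 0], [207, -0.32, 0, 0, 0, 0, 0], [207, -0.32, 0, 0, 0, 0, 0], [207, -0.32, 0, 0, 0, 0, 0], [207, -0.32, 0, 0, 0, 0, 0], [207, -0.32, 0, 0, 0, 0, 0], [207, -0.32, 0, 0, 0, 0, 0], [207, -0.32, 0, 0, 0, 0, 0], [207, -0.32, 0, 0, 0, 0, 0], [207, -0.32, -0.01, 0, 0, 0, 0], [207, -0.32, -0.01, 0, 0, 0, 0], [207, 0, 0, 0, 0, 0, 0]],
  ],
)

```text
time_s: 30.05
tcp_pos: [554.0, 81.5, 12.0]
orientation: [[-0.999, 0.041, 0.0], [0.041, 0.999, -0.0], [-0.0, -0.0, -1.0]]
force: [-0.8, -0.8, 0.3]
opening: 0.187
finger_force: 0.0
```

```bash
python3 -c "
from h import *
st();sd()"
```

```text
t 30.05 tray [0.59 0.27] z 12.045496841706006 toolx ang 179.98536385237054 tilt [ 0. -0.] open 0.18727276464511708 F [-0.79 -0.77  0.28] q [-0.    0.39 -0.27  0.91 -0.    0.04]
scene [ 12  19 130] [224.33 201.17] [[  -8.79 -138.87]]
scene [ 15  11 119] [284.62 198.97] [[28.14 -0.27]]
scene [16  8 83] [290.93 221.81] [[115.16 -23.18]]
```

Emit:
arm_command(
  steps=[
    [[207, -0.32, 0, 0, 0, 0, 0], [207, -0.32, 0, 0, 0, 0, 0], [207, -0.32, 0, 0, 0, 0, 0], [207, -0.25, 0, 0, 0, 0, 0], [207, 0, 0, 0, 0, 0, 0], [207, 0, 0, 0, 0, 0, 0], [207, 0.4, 0, 0, 0, 0, 0], [207, 0.6, 0, -1, 0, 0, 0], [207, 0.8, 0, -1, 0, 0, 0], [207, 0.9, -0.8, -1, 0, 0, 0], [207, 0.9, -0.9, 0, 0, 0, 0], [207, 0.9, -0.9, 0, 0, 0, 0]],
  ],
)

```text
time_s: 31.6
tcp_pos: [449.6, 7.4, 102.6]
orientation: [[-0.999, 0.04, 0.001], [0.04, 0.999, -0.0], [-0.001, -0.0, -1.0]]
force: [0.3, -0.8, 0.0]
opening: 0.184
finger_force: 0.0
```

Emit:
arm_command(
  steps=[
    [[207, 0, -0.9, 0, 0, 0, 0], [207, 0, -0.9, 0, 0, 0, 0], [207, 0, -0.9, 0, 0, 0, 0], [207, 0, -0.9, 0, 0, 0, 0], [207, 0, -0.9, 0, 0, 0, 0], [207, 0, 0, 0, 0, 0, 0], [207, 0, 0, 0, 0, 0, 0]],
  ],
)

```text
time_s: 32.48
tcp_pos: [445.2, -126.5, 102.2]
orientation: [[-0.999, 0.041, -0.0], [0.041, 0.999, 0.0], [0.0, 0.0, -1.0]]
force: [-0.5, 0.1, -0.1]
opening: 0.191
finger_force: 0.0
```

```bash
python3 - <<'E'
from h import *
st();sd();look()
c=imaging.capture('top')
h=cv2.cvtColor(c["frame"],cv2.COLOR_RGB2HSV);m=cv2.inRange(h,(24,130,60),(34,255,255))[125:170,205:260]
for r in m[::1]: 
    if r.any(): print(''.join('#' if v else '.' for v in r))
s=imaging.capture('scene');p=proj(s,np.array([tw(90,0,20),tw(65,0,20),tw(115,0,20)]));print(p)
E
```

```text
t 32.475 tray [ -99.6  -211.96] z 102.15763848904737 toolx ang 179.9784107123211 tilt [-0.  0.] open 0.19099196008741218 F [-0.52  0.11 -0.07] q [-0.46  0.16 -0.35  1.07  0.   -0.42]
scene [ 11  19 137] [224.78 201.58] [[  -6.79 -138.32]]
scene [ 16  18 175] [290.64 217.01] [[ 98.96 -16.54]]
..........................##..#........................
...........................#...........................
..........................#..##........................
........................#.#.####.......................
........................#..#...#...#...................
......................######..###......................
.....................##..##....#...#...................
.....................##..#.####........................
..........................#.......#....................
[[294.58 226.01]
 [290.12 219.83]
 [299.25 232.49]]
```

The third blob looks tilted. I'll check its height numerically.

```bash
python3 - <<'E'
from h import *
for n,(a,b,x,y) in (("scene",(200,236,272,318)),("top",(126,170,206,256))):
    c=imaging.capture(n);h=cv2.cvtColor(c["frame"],cv2.COLOR_RGB2HSV)[a:b,x:y]
    print(n,"rows",a,"cols",x)
    for r in h: print(''.join((chr(65+min(25,int(v)//10)) if (20<=hu<=36 and s>120) else str(min(9,int(v)//26))) for hu,s,v in r))
    P=[tw(u,v,50) for u in(60,120) for v in(-38,38)]+[tw(u,v,4) for u in(60,120) for v in(-38,38)]
    print((proj(c,np.array(P))-[x,a]).round(1).tolist())
E
```

```text
scene rows 200 cols 272
5555555555555555555555555554433332322222222222
5555555555555555555555555543332222222222222223
5555555555555555555555555543222222222233333334
5555555555555555555555555543222222233333444445
5555444455555555555555555443222223344444555555
4443333345555555555555555432222223445555555555
3332222345555555555555554322222223455555555555
2222222345555555556666543322222222445555555555
2222222345555555556666543322222222345555555555
22222223444444455666P5O44322222222234555555555
3332222233333345555NLLK43322222222223555555555
3433322222222345NML33I3II322222222223445555555
5544322222222344LJI3IHI33322222222222344555555
5555422222223343I333I33IHH22222222222234555555
555543222222IJ33IH3333H33I22222222222223455555
5555543222223333IHI33H3H2H22222222221222345555
555555432222H33HI33333HIH322222221222222234555
555555532222223333HH3HHH3222222212222221233455
5555555432222HHI3I33HIIIH222222222222212223455
55555554432222H3IH333I333322222221222222223445
555555554322223I3II333444432221222222223334445
55555555543223334K4L45556653221222333344444555
5555555554433444555PQQ6R765422233444444555
[... 2399 characters left out ...]
G22222222G222332113322223555555
44445555556663322343333323222222222236665445555555
22222333334432333555554444444444443346666666666666
43333222222322333555555555555555554456655666666666
54444444444323333555555555555555555543333334444444
55555555555544444555555555555555555542222222222223
55555555555555555555555555555555555554444444443333
55555555555555555555555555555555555555455555555544
55555555555555555555555555555555555555555555555555
55555555555555555555555555555555555555555555555555
55555555555555555555555555555555555555555555555555
55555555555555555555555555555555555555555555555555
[[43.0, 34.9], [7.4, 32.6], [44.9, 7.9], [9.8, 5.8], [43.3, 40.2], [9.4, 38.0], [45.2, 14.5], [11.7, 12.4]]
```

The numbers suggest the third disc is leaning upright against the near wall of the pit. Its top is about at floor level and its centre near z = 35, which is too marginal. I'll shut the fingers, find the floor, and nudge its top edge forward through the gate.

Emit:
arm_command(
  steps=[
    [[255, -0.41, 0.88, 0, 0, 0, 0], [255, -0.41, 0.88, 0, 0, 0, 0], [255, -0.41, 0.88, 0, 0, 0, 0], [255, -0.41, 0.88, 0, 0, 0, 0], [255, -0.41, 0.88, 0, 0, 0, 0], [255, -0.41, 0.88, 0, 0, 0, 0], [255, -0.41, 0.88, 0, 0, 0, 0], [255, -0.41, 0.9, 0, 0, 0, 0], [255, 0, 0, 1, 0, 0, 0], [255, 0, 0, 1, 0, 0, 0], [255, 0, 0, 0.8, 0, 0, 0], [255, 0, 0, 0, 0, 0, 0]],
  ],
)

```text
time_s: 34.28
tcp_pos: [551.5, 80.7, 16.7]
orientation: [[-0.999, 0.041, -0.004], [0.041, 0.999, 0.0], [0.004, -0.0, -1.0]]
force: [0.5, -0.1, 0.3]
opening: -0.001
finger_force: 0.0
```

Emit:
arm_command(
  steps=[
    [[255, 0, 0, 0.12, 0, 0, 0], [255, 0, 0, 0.05, 0, 0, 0], [255, 0, 0, 0, 0, 0, 0]],
  ],
)

```text
time_s: 34.65
tcp_pos: [553.2, 80.4, 13.7]
orientation: [[-0.999, 0.041, 0.001], [0.041, 0.999, -0.0], [-0.001, 0.0, -1.0]]
force: [-0.6, 0.1, -0.3]
opening: -0.002
finger_force: 0.0
```

Emit:
arm_command(
  steps=[
    [[255, 0, 0, 0.03, 0, 0, 0], [255, 0, 0, 0, 0, 0, 0]],
  ],
)

```text
time_s: 34.9
tcp_pos: [552.9, 80.4, 12.3]
orientation: [[-0.999, 0.041, 0.0], [0.041, 0.999, 0.0], [-0.0, 0.0, -1.0]]
force: [-0.6, 0.3, 0.6]
opening: 0.004
finger_force: 0.0
```

Emit:
arm_command(
  steps=[
    [[255, 0, 0, 0.03, 0, 0, 0], [255, 0, 0, 0, 0, 0, 0]],
  ],
)

```text
time_s: 35.15
tcp_pos: [552.9, 80.4, 11.3]
orientation: [[-0.999, 0.041, 0.0], [0.041, 0.999, -0.0], [-0.0, -0.0, -1.0]]
force: [0.6, 1.0, 1.0]
opening: -0.001
finger_force: 0.4
```

Emit:
arm_command(
  steps=[
    [[255, 0, 0, 0.03, 0, 0, 0], [255, 0, 0, 0, 0, 0, 0]],
  ],
)

```text
time_s: 35.4
tcp_pos: [552.9, 80.4, 11.3]
orientation: [[-0.999, 0.041, 0.001], [0.041, 0.999, -0.0], [-0.001, -0.0, -1.0]]
force: [-2.9, -0.1, 9.7]
opening: 0.002
finger_force: 5.0
```

Emit:
arm_command(
  steps=[
    [[255, 0, 0, 0.03, 0, 0, 0], [255, 0, 0, 0, 0, 0, 0]],
  ],
)

```text
time_s: 35.65
tcp_pos: [553.0, 80.4, 11.2]
orientation: [[-0.999, 0.041, 0.002], [0.041, 0.999, -0.0], [-0.002, -0.0, -1.0]]
force: [-6.7, -0.8, 18.1]
opening: 0.0
finger_force: 9.5
```

Floor contact is at TCP z = 11.3. I'll lift just clear and nudge forward through the gate.

Emit:
arm_command(
  steps=[
    [[255, 0, 0, -0.07, 0, 0, 0], [255, -0.4, 0, 0, 0, 0, 0], [255, -0.4, 0, 0, 0, 0, 0], [255, -0.4, 0, 0, 0, 0, 0], [255, -0.3, 0, 0, 0, 0, 0], [255, -0.2, 0, 0, 0, 0, 0], [255, -0.2, 0, 0, 0, 0, 0], [255, -0.2, 0, 0, 0, 0, 0], [255, -0.2, 0, 0, 0, 0, 0], [255, 0, 0, 0, 0, 0, 0]],
  ],
)

```text
time_s: 36.9
tcp_pos: [622.2, 77.5, 11.5]
orientation: [[-0.999, 0.041, 0.0], [0.041, 0.999, 0.0], [-0.0, 0.0, -1.0]]
force: [-0.5, 0.4, 0.5]
opening: 0.001
finger_force: 0.0
```

```bash
cat >>h.py <<'E'
def asc():
    c=imaging.capture("scene");h=cv2.cvtColor(c["frame"],cv2.COLOR_RGB2HSV)[203:232,278:314]
    for r in h: print(''.join((chr(65+min(25,int(v)//10)) if (20<=hu<=36 and s>120) else str(min(9,int(v)//26))) for hu,s,v in r))
E
python3 -c "
from h import *
st();asc()"
```

```text
t 36.9 tray [68.92 -0.89] z 11.484250992130338 toolx ang 179.99165772994493 tilt [0. 0.] open 0.0011353662794267192 F [-0.49  0.36  0.47] q [-0.01  0.49 -0.1   0.98  0.    0.03]
444555531000122111111222222233333344
334555531001122112111222223334444455
334555531000122112111222223344555555
234555431001122111111222222345555555
234455431001122112112222222345555555
223344321001122122112222222234555555
222333322101122112222222222223455555
222222222111222112222222222123345555
222222222212222122222222222222344555
222222222222221222222222222222234455
222222222222222222222222222222223455
222222222222222222222222222222222345
222222222222222222222222222221212234
222222222222222222222222221222222223
322222222222222222222222222122222223
322222222222222222222222222222222222
332222222233333333333322222222222222
332222222334444L44445442222222223333
33322223344445O5O5P6R654322333344444
33332223K4N5P666667SS765434444455555
3333333344P6R77777776665545555555555
3344444444Q6777766666665555555555555
445555444456666666555555555555555555
555555544556655555555555555555555444
555555555555555555555555555554444433
555555555555555555555555444443333222
555555555555555555554444333332222222
555555555555555544443333322222222222
555555555555444433332222222222222222
```

The leaning disc has toppled. I'll rise straight up, clear out and check.

Emit:
arm_command(
  steps=[
    [[255, 0, 0, -0.8, 0, 0, 0], [255, 0, 0, -1, 0, 0, 0], [255, 0.9, -0.4, -1, 0, 0, 0], [255, 0.9, -0.9, 0, 0, 0, 0], [255, 0.9, -0.9, 0, 0, 0, 0], [255, 0.9, -0.9, 0, 0, 0, 0], [255, 0.9, -0.9, 0, 0, 0, 0], [255, 0.5, -0.9, 0, 0, 0, 0], [255, 0, -0.9, 0, 0, 0, 0], [255, 0, -0.9, 0, 0, 0, 0], [255, 0, 0, 0, 0, 0, 0], [255, 0, 0, 0, 0, 0, 0]],
  ],
)

```text
time_s: 38.45
tcp_pos: [463.4, -116.6, 95.6]
orientation: [[-0.999, 0.041, -0.0], [0.041, 0.999, 0.0], [0.0, 0.0, -1.0]]
force: [-0.3, 0.3, -0.2]
opening: -0.002
finger_force: 0.0
```

```bash
python3 - <<'E'
from h import *
st();asc();sd()
c=imaging.capture("top");h=cv2.cvtColor(c["frame"],cv2.COLOR_RGB2HSV)[130:168,208:256]
for r in h: print(''.join((chr(65+min(25,int(v)//10)) if (20<=hu<=36 and s>120) else str(min(9,int(v)//26))) for hu,s,v in r))
# bystanders: compare with first picture
a=cv2.imread("pics/top0.png")[:,:,::-1].astype(int);d=np.abs(c["frame"].astype(int)-a).max(2)
for n,(y0,y1,x0,x1) in dict(block=(160,186,148,176),weight=(172,194,290,310),jar=(155,192,88,126),hammer=(148,250,334,382)).items(): print(n,(d[y0:y1,x0:x1]>60).sum())
E
```

```text
t 38.45 tray [ -81.79 -201.34] z 95.56970851313432 toolx ang 179.9803668108993 tilt [-0.  0.] open -0.001987284718599435 F [-0.27  0.29 -0.24] q [-0.42  0.19 -0.33  1.06  0.   -0.38]
555555555555555555554322222233333444
445555555555555555544322222334444455
334555555555555555543222222344555555
234555555555555555433222222345555555
234555555555544444332222222244555555
234555554444433332222222222234555555
234444443333322222222222222223455555
233333322222222222222222222222445555
222222222222222222222222222222244555
222222222222222222222222222222234455
222222222222222222222222222222223455
222222222222222222222222221212222345
322222222222222222222222222122122234
432222222222222222222222222222222223
432222222222222222222222221122222223
543222222223333333332222222222222222
5543222233445N5555444322222222222222
55432223455QRRRR66665N43212222223333
5554323456R77TS7SSS76654322233344444
55544345677SS777TT7S7665433444444555
5555434667SSSS7777766665544455555555
55555446Q667777666666565555555555555
555555455566666666555555555555555555
555555555555565555555555555555555444
55555555555555555555555555555
[... 1459 characters left out ...]
MQQQQQQQQNKLPK11222223555555
55555422111111112KQPNLNPQQQMKKLPQI22222223555555
55555422121111112IQQQOMJKKKJLPPQQ212212223555555
666665555551111122QQQQQPPPPPPQQQO211111223555555
666666666662111222MQRQQQQQQQQQQQJ113322223555555
4445555566633223333NPQPPQQQQQQQM2235555445555555
222233334432333544455555555555542346666666666666
332222222222333555555555555555544456655666666666
444444444423333555555555555555555543333333444444
555555555444444555555555555555555542222222222222
555555555555555555555555555555555554444444443333
555555555555555555555555555555555554555555554444
555555555555555555555555555555555555555555555555
555555555555555555555555555555555555555555555555
block 0
weight 0
jar 0
hammer 2114
```

All three discs lie flat in the pit. The block, weight and jar show no change from the first picture. The difference at the hammer is the arm in front of it. Handing in.

```bash
python3 -c "
from cell import ticket
print(ticket.hand_in())"
```

```text
the job is handed in; nothing more can be done
None
```

The job is handed in at about 38 s, with no verdict returned: all three discs went through the gate one at a time and look to lie flat in the slot. The third needed a nudge to topple it in, the block, weight and jar had not moved, and the hammer was hidden behind the arm in the last check.

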